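# Clamp the skewer block to the grill's side shelf

### The arm

A 6-joint arm with a two-finger parallel gripper is mounted at the origin on the work surface. World frame = base frame: x ahead of the robot, y to its left, z up, the work surface at z = 0. Lengths are in m, angles in rad, forces in N, time in s.
With the tool pointing down it reaches from about 0.25 to 0.775 m from the base axis. Payload 8.9 kg.
Tool frame: the origin (TCP) lies on the centre line of the jaws, within the pads' length; the fingertips stand 19 mm ahead of it and the grasp point (between the pads) is the TCP; z points along the fingers, y is the line along which they close (so a half turn about z gives the same grasp; the last joint's range is limited). The gripper opens to 85 mm and grips with 20 to 120 N. Pads are 22 mm wide; open, the fingers measure 114 mm over their backs; the gripper's body (76 mm by 85 mm) begins 54 mm behind the grasp point. The pads swing forward as they close: fully open they stand 13 mm farther back than shut.
Start: joints at [-1.338, 0.291, -0.153, 1.127, 0, 1.431], TCP at [0.191, -0.489, 0.25] pointing down, gripper open.
Joint ranges: [-2.52, 2.52], [-0.91, 1.74], [-1.3, 1.37], [-1.96, 2.02], [-1.52, 1.47], [-3.14, 3.14]. Speed limits (rad/s): [2.22, 2.22, 2.79, 3.14, 3.14, 3.14].

### API

Orientations are given as [roll, pitch, yaw] about the fixed x, y, z axes, in that order (R = Rz(yaw) Ry(pitch) Rx(roll)).
In Python, from plant import robot gives the robot as it stands. Calls block until the motion is done:
- robot.goto(position, orientation): joint-space move of the TCP to a pose.
- robot.move_l(position, ori=None, vel=0.15): straight line of the TCP; ori=None keeps the orientation; vel is the mean speed in m/s.
- robot.goto_joints(angles): joint-space move.
- robot.open() and robot.grab(grip_force=None): open the fingers fully, or close them until they stop; grip_force is the grip in N (None keeps the last).
- robot.wait(seconds).
- robot.ik(position, orientation): joint angles nearest the present ones, or None.
- robot.get_state(): the state.
- robot.capture(name): name is "side" or "top" or "wrist"; returns the picture (480x640x3 uint8, red, green, blue); there is no depth.
- robot.camera_model(name): a dict with "fovy" (degrees; the focal length in pixels is half the picture's height over the tangent of half this angle, whatever the lens; pixels are square), "cx", "cy" (the principal point, pixels), "dist" ([k1, k2, p1, p2, k3] as OpenCV has them; the pictures are not rectified), "pose" (4x4, takes a point from camera to world coordinates); the wrist camera has in their place "T_tool_cam" (4x4, takes a point from camera to tool coordinates, whose origin is the TCP and whose axes are the flange's). Camera axes: x right, y down, z forward; pixel columns grow to the right and rows downward; lengths in m; the calibration is good to about 2 mm. A picture is of the moment at which its call begins: read the wrist's pose just before it. camera_model takes no time and is no camera call.
A pose or a line that the arm cannot do raises robot.PlanningError and nothing moves.
- robot.finish_job(): hands the job in; it is judged then, once.
Trained networks look in the newest picture that a camera, given by its name, has taken for a name from the list of things; names that differ only in an ending like _2 or _b are one class to them, and where a whole thing is asked for, a point or a joint stands for the part that bears it (a point fixed in the world has none). Each returns a list of dicts, best first, with "score" (0 to 1); they miss things now and then, are a little off and sometimes report something else, mostly with a low value. They report only what shows in the picture. A call takes as long as a camera call. They do not tell look-alikes from the thing itself.
- robot.boxes_of(camera, thing): "extent" ([centre column, centre row, width, height] in pixels, round what is visible of it).
- robot.pinpoint(camera, thing): "point" ([column, row] in pixels: a listed point, or the origin of a listed thing).
The state is a dict: "clock": time; "joint_pos": joint angles; "qvel": joint speeds; "joint_efforts": joint torques, N m; "tcp_pos": TCP position; "tool_rot": TCP orientation; "ft_force": force on the tool from outside, world axes, zero at the start; "moment": the same for the moment, N m; "width": finger opening in m; "grasp_force": force on a finger pad.
Only numpy, scipy, OpenCV 4.12 (cv2) and the standard library are available. Lean on these libraries where they do the work, as an engineer would, in place of code of your own. Each camera call takes 0.05 s, during which the arm holds its last target. There are 200 camera calls.

### The job

Slide the wooden skewer block along the shelf so that its plank foot goes under the screw clamp, straight and with its end right up against the clamp's column. Then turn the crank clockwise (seen from above) until the pad meets the plank, and snug it by feel until the crank takes nearly twice the effort it took while running free, no tighter, and let go. Leave the other things on the shelf where they are.

Things in the scene. Friction and masses are not known exactly. Their poses are not given: they have to be found in the camera images.
- clamp: Grey steel screw clamp bolted to the shelf, C-shaped from the side. Origin: on the vertical screw axis at shelf level; x points from the open mouth to the column, z up. Arm over the mouth: 44 mm wide, from the column to x = -26 mm, underside 62 mm and top 86 mm above the shelf. No lower jaw: the plank lies on the shelf. A flat bolted flange reaches behind to x = 131 mm.
- stop (a point): Point on the column's flat stop face, in its middle, 45 mm from the screw axis and 9 mm above the shelf (the column is 50 mm wide, 86 mm high); axes as the clamp's. The plank's free end comes to rest here.
- mouth (a point): Point on the screw axis 18 mm above the shelf, the level of the plank's top, where the round pad (32 mm across) will press. At the start the pad hangs some 8 to 24 mm above this level; the gap differs every time, is not measured, and must be found by feel. The pad sits on a stiff spring: after touching, its force grows about 60 to 90 N per rad of crank.
- crank (a joint): Crank of the clamp screw, rad; at 0 its arm points along the clamp's x; grows clockwise from above, which lowers pad, crank and grip 6 mm per rad (range -1 to 5.5). Thread drag 0.35 N m (6 to 7 N at the grip) always; it stays where left up to 55 N at the pad. Pad force adds 0.12 N of effort at the grip per N. Well snugged: 25 to 50 N, i.e. 3 to 6 N above free running; 90 N crushes the wood.
- crank_hub (a point): Centre of the top of the crank's hub, on the screw axis, 131 mm above the shelf at crank value 0. From it the crank arm (top 128 mm above the shelf at value 0) reaches 50 mm out to the upright grip; the arm clears the clamp all the way round.
- knob_top (a point): Centre of the top of the crank's upright grip, a black plastic cylinder of 20 mm diameter and 47 mm height standing on the crank's end, 175 mm above the shelf at crank value 0. The grip spins freely about its own upright axis, so it can be held without turning the hand.
- block: Loose wooden skewer block, about 0.4 kg: a flat plank 195 x 60 x 18 mm with an upright drilled block 60 (x) x 46 (y) mm on one end, up to 68 mm above the shelf. Origin: under the upright block's centre, at the underside. x runs along the plank to its free end at +165 mm (other end -30 mm), z up. Home: origin at x = -120 mm, y = 0 of the clamp, axes parallel.
- plank_end (a point): Centre of the plank's free end face, 9 mm above the shelf; axes as the block's.
- shaker: Green glass shaker with steel screw lid, 58 mm diameter, 143 mm tall, standing; origin under its centre. Leave it alone.
- cup: Stainless basting cup, 72 mm across, 60 mm tall; origin under its centre. Leave it alone.
- bucket: Tiny steel ash bucket with its lid shut, 80 mm across, 95 mm tall; origin under its centre. Leave it alone.
- scraper: Black plastic scraper lying flat, 185 mm long, blade 85 mm wide towards its +x; origin where handle and blade meet. Leave it alone.
Things that resemble listed ones, but are neither listed nor needed, are in the scene too. Several things look just like the block: the one meant starts farthest to the robot's right.

How it is judged:
By the outcome, as a careful person would: the job done as asked, in the order asked, and still so for the second after the job is handed in, with the robot touching nothing.
It also fails if it takes over 72 s, if anything falls off the work surface, if the arm or the gripper's body presses on something with over 40 N, if the wrist force passes 120 N, or if a joint passes its speed limit or range.

## Working session

There is one attempt and no reset: what is moved stays moved. The work goes in short steps, each a Python script; the robot and the scene stay as the last script left them, time stands still between calls to the robot, and variables do not carry over. Pictures are saved under pics/ and viewed, at most 10 in all, crops included, and the job is handed in when it is done.

```bash
ls; mkdir -p pics
cat > h.py <<'E'
import numpy as np, cv2
from plant import robot
def K(m):
    f=240/np.tan(np.radians(m["fovy"])/2)
    return np.array([[f,0,m["cx"]],[0,f,m["cy"]],[0,0,1.]])
def pose(name):
    m=robot.camera_model(name)
    return m,np.array(m["pose"])
def ray_z(name,px,z,T=None):
    m=robot.camera_model(name)
    T=np.array(m["pose"]) if T is None else T
    u=cv2.undistortPoints(np.array([[px]],float),K(m),np.array(m["dist"],float))[0,0]
    d=T[:3,:3]@np.array([u[0],u[1],1]); o=T[:3,3]
    return o+d*(z-o[2])/d[2]
def proj(name,P,T=None):
    m=robot.camera_model(name)
    T=np.array(m["pose"]) if T is None else T
    R=T[:3,:3].T; t=-R@T[:3,3]
    return cv2.projectPoints(np.array(P,float).reshape(-1,3),cv2.Rodrigues(R)[0],t,K(m),np.array(m["dist"],float))[0][:,0]
def save(im,name): cv2.imwrite("pics/"+name,cv2.cvtColor(im,cv2.COLOR_RGB2BGR))
E
cat > a.py <<'E'
from h import *
Z=dict(block=0,plank_end=.009,stop=.009,mouth=.018,crank_hub=.131,knob_top=.175,clamp=0,shaker=0,cup=0,bucket=0,scraper=0)
for c in ("top","side"):
    im=robot.capture(c); save(im,c+"0.png")
    for t,z in Z.items():
        for r in robot.pinpoint(c,t)[:5]:
            print(c,t,round(r["score"],2),np.round(r["point"]),np.round(ray_z(c,r["point"],z),3)[:2])
s=robot.get_state();print(s["clock"],s["tool_rot"],s["ft_force"])
E
python3 a.py
```

```text
pics
top block 0.78 [179. 139.] [0.743 0.514]
top block 0.71 [375. 197.] [0.615 0.063]
top plank_end 0.9 [231. 305.] [0.364 0.384]
top plank_end 0.78 [443. 221.] [ 0.559 -0.092]
top plank_end 0.7 [214. 199.] [0.604 0.429]
top stop 0.91 [477. 228.] [ 0.544 -0.167]
top mouth 0.22 [300. 132.] [0.757 0.235]
top crank_hub 0.76 [470. 220.] [ 0.549 -0.125]
top knob_top 0.61 [499. 223.] [ 0.538 -0.172]
top clamp 0.76 [455. 228.] [ 0.545 -0.12 ]
top shaker 0.58 [384. 120.] [0.791 0.043]
top cup 0.89 [449. 129.] [ 0.771 -0.107]
top bucket 0.78 [303. 133.] [0.76  0.229]
top scraper 0.68 [257. 264.] [0.459 0.33 ]
side block 0.88 [353. 413.] [0.202 0.448]
side block 0.73 [137. 325.] [0.737 0.52 ]
side block 0.67 [299. 246.] [0.597 0.059]
side block 0.66 [356. 216.] [ 0.538 -0.168]
side block 0.6 [344. 224.] [ 0.545 -0.11 ]
side plank_end 0.71 [308. 352.] [0.355 0.375]
side plank_end 0.64 [339. 223.] [ 0.554 -0.093]
side plank_end 0.61 [206. 321.] [0.604 0.429]
side plank_end 0.55 [286. 322.] [0.449 0.329]
side stop 0.95 [356. 213.] [ 0.536 -0.168]
side crank_hub 0.67 [349. 185.] [ 0.54  -0.118]
side knob_top 0.53 [357. 164.] [ 0.548 -0.171]
side clamp 0.71 [344. 222.] [ 0.548 -0.115]
side shaker 0.87 [248. 223.] [0.788 0.052]
side shaker 0.53 [214. 256.] [0.765 0.226]
side shaker 0.16 [349. 187.] [ 0.642 -0.307]
side cup 0.68 [282. 202.] [ 0.773 -0.105]
side bucket 0.74 [214. 256.] [0.765 0.227]
side scraper 0.58 [286. 320.] [0.459 0.316]
1.2 [ 3.14156291e+00 -8.21900606e-06  3.71735172e-01] [0.4485495  0.76736738 1.46618959]
```

View pics/top0.png

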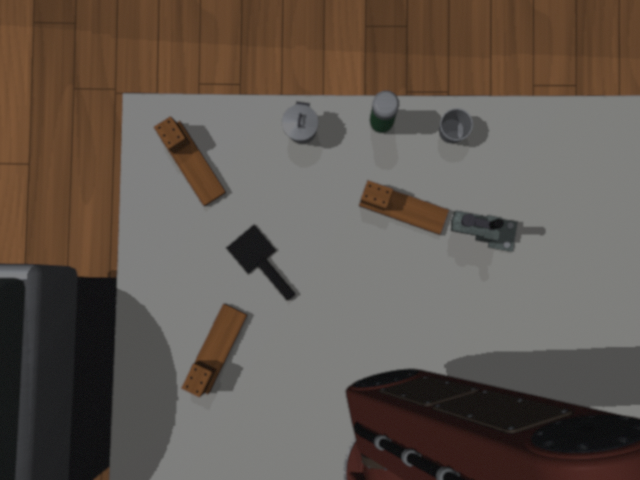

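View pics/side0.png

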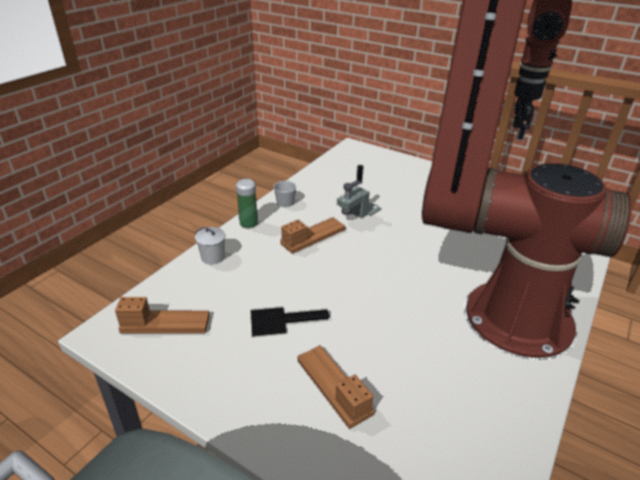

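Top view: the right-most block has its upright at (375,197) and plank end at (443,221). The clamp spans (455–515, 210–245), and its knob is at about (497,224). The side view agrees with this. Next I'll take a close look from the wrist.

```bash
cat > b.py <<'E'
from h import *
from scipy.spatial.transform import Rotation as Ro
import sys
def wT():
    s=robot.get_state(); T=np.eye(4); T[:3,:3]=Ro.from_euler("xyz",s["tool_rot"]).as_matrix(); T[:3,3]=s["tcp_pos"]
    return T@np.array(robot.camera_model("wrist")["T_tool_cam"])
if __name__=="__main__":
    print(np.round(robot.camera_model("wrist")["T_tool_cam"],3).tolist(), robot.camera_model("wrist")["fovy"])
    Z=dict(block=0,plank_end=.009,stop=.009,crank_hub=.131,knob_top=.175,clamp=0)
    yaw=-0.2
    for i,p in enumerate([(.50,-.03,.36),(.52,-.10,.36)]):
        robot.goto(p,[np.pi,0,yaw]); robot.wait(.2)
        T=wT(); im=robot.capture("wrist"); save(im,"w%d.png"%i); np.save("w%d.npy"%i,T)
        for t,z in Z.items():
            for r in robot.pinpoint("wrist",t)[:2]:
                print(i,t,round(r["score"],2),np.round(r["point"]),np.round(ray_z("wrist",r["point"],z,T),4)[:2])
    print(robot.get_state()["clock"])
E
python3 b.py
```

```text
[[-0.0, -0.965, -0.261, 0.065], [1.0, -0.0, -0.0, -0.002], [0.0, -0.261, 0.965, -0.122], [0.0, 0.0, 0.0, 1.0]] 69.45831250628035
0 block 0.79 [237. 129.] [0.6063 0.0648]
0 plank_end 0.83 [ 86. 339.] [0.3514 0.3802]
0 plank_end 0.65 [362. 144.] [ 0.5534 -0.094 ]
0 stop 0.68 [403. 143.] [ 0.5449 -0.1474]
0 crank_hub 0.58 [402. 145.] [ 0.5477 -0.1199]
0 knob_top 0.71 [469. 146.] [ 0.5376 -0.167 ]
0 clamp 0.95 [382. 147.] [ 0.5449 -0.1211]
1 block 0.57 [195. 154.] [0.6059 0.0616]
1 plank_end 0.71 [312. 171.] [ 0.5521 -0.0908]
1 plank_end 0.56 [ 52. 356.] [0.3511 0.3791]
1 crank_hub 0.91 [338. 177.] [ 0.5491 -0.1207]
1 knob_top 0.87 [396. 181.] [ 0.54   -0.1692]
1 knob_top 0.41 [ 62. 284.] [0.5067 0.1631]
1 clamp 0.7 [337. 172.] [ 0.5445 -0.124 ]
4.725
```

Run:
```python
import cv2
im=cv2.imread("pics/w1.png")[90:260,130:470]; cv2.imwrite("pics/w1c.png",cv2.resize(im,None,fx=2.35,fy=2.35,interpolation=cv2.INTER_CUBIC))
```

```text
(no output)
```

View pics/w1c.png

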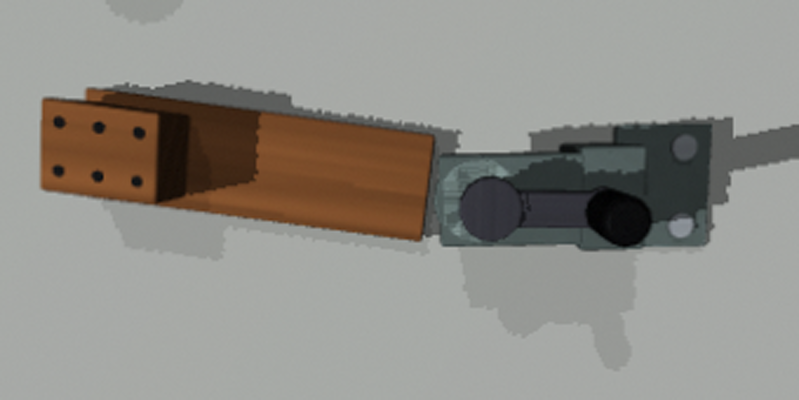

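The crop clearly shows the block, with its upright top corners at crop (42,98), (158,111), (156,203) and (41,188), and its plank end corners at (434,136) and (421,240). The clamp arm's front edge is at x=441, the hub at (491,208) and the knob at (617,212). I'll fit both poses to these corners.

```bash
cat > c.py <<'E'
from h import *
from scipy.optimize import least_squares
T=np.load("w1.npy")
def fit(obj,px,x0):
    obj=np.array(obj)/1000; px=np.array(px)/2.35+[130,90]
    def tr(p):
        c,s=np.cos(p[2]),np.sin(p[2]); return np.c_[p[0]+c*obj[:,0]-s*obj[:,1],p[1]+s*obj[:,0]+c*obj[:,1],obj[:,2]]
    r=least_squares(lambda p:(proj("wrist",tr(p),T)-px).ravel(),x0,x_scale=[.01,.01,.1],loss="soft_l1")
    print(np.round(r.x,4),np.degrees(r.x[2]).round(2),"\n",np.round(proj("wrist",tr(r.x),T)-px,1).tolist())
    return r.x
b=fit([[-30,23,68],[30,23,68],[30,-23,68],[-30,-23,68],[165,30,18],[165,-30,18]],
 [(42,98),(158,111),(156,203),(41,188),(434,136),(421,240)],[.606,.062,-1.88])
c=fit([[-26,22,86],[-26,-22,86],[0,0,131],[45,-25,86]],
 [(441,155),(441,246),(491,208),(582,248)],[.547,-.12,-1.7])
hub=ray_z("wrist",np.array([491,208])/2.35+[130,90],.131,T)
for z in (.175,.181,.169):
  k=ray_z("wrist",np.array([624,220])/2.35+[130,90],z,T); v=(k-hub)[:2]; print("knob",k,np.linalg.norm(v),np.degrees(np.arctan2(v[1],v[0])))
n=np.array([c[2]]); h=[c[0]-.12*np.cos(c[2]),c[1]-.12*np.sin(c[2])]; print("home",h)
E
python3 c.py
```

```text
[ 0.6087  0.0639 -1.9078] -109.31 
 [[-1.0, -1.2], [1.0, 0.2], [-0.1, 0.7], [-1.1, 0.4], [0.7, -0.8], [0.3, 0.5]]
[ 0.5474 -0.1232 -1.7435] -99.9 
 [[-2.2, -0.4], [-1.0, 0.1], [2.2, 0.0], [0.8, 0.3]]
knob [ 0.53803034 -0.16809544  0.175     ] 0.048059208053725155 -101.80274229477982
knob [ 0.53891033 -0.16698438  0.181     ] 0.04679593564921887 -101.02630905730848
knob [ 0.53715034 -0.1692065   0.169     ] 0.049330853038153266 -102.53927544230207
home [np.float64(0.568011423804629), np.float64(-0.004961608396009606)]
```

```bash
cat > d.py <<'E'
from h import *
pi=np.pi
b=(.6087,.0639); by=-1.9078+pi
q=robot.ik([*b,.046],[pi,0,by]); print(q)
robot.goto([*b,.16],[pi,0,by]); robot.move_l([*b,.046],vel=.1)
robot.grab(40); s=robot.get_state(); print(s["width"],s["grasp_force"],s["ft_force"],s["tcp_pos"])
cy=-1.7435; u=np.array([np.cos(cy),np.sin(cy)]); h=np.array([.5475,-.1225])-.12*u
p=h-.015*u
robot.move_l([*p,.046],[pi,0,cy+pi],vel=.06); robot.wait(.2)
s=robot.get_state(); print(s["width"],s["grasp_force"],s["ft_force"],s["tcp_pos"],s["clock"])
T=__import__("b").wT(); im=robot.capture("wrist"); save(im,"w2.png")
f0=np.array(s["ft_force"])
for i in range(1,14):
    q=p+u*.002*i
    robot.move_l([*q,.046],vel=.03); s=robot.get_state(); f=np.array(s["ft_force"])[:2]
    print(i,np.round([f@u,f@[-u[1],u[0]]],1),round(s["grasp_force"],1),np.round(s["moment"],2))
    if f@u< f0[:2]@u-8 and i>2: break
print(s["clock"])
E
python3 d.py
```

```text
[-0.01479764  0.62888717 -0.18693472  0.75497443  0.          1.89300236]
0.04558952603411484 42.26564168930054 [ 0.78901736 -0.01992292  4.0341234 ] [0.60928432 0.06388068 0.04654292]
0.04563554765697074 42.65664339065552 [0.96643624 2.74235302 6.32976285] [0.57120635 0.01096687 0.04651609] 8.9667
1 [-4.7 -0. ] 42.6 [ 0.82 -0.11  0.05]
2 [-6.   0.7] 42.7 [ 0.93 -0.14  0.08]
3 [-4.9  0.1] 42.7 [ 0.96 -0.15  0.07]
4 [-6.3 -0.1] 42.7 [ 0.92 -0.16  0.09]
5 [-5.6 -0.2] 42.7 [ 0.95 -0.14  0.07]
6 [-5.7  0.3] 42.7 [ 0.96 -0.16  0.13]
7 [-6.4  0.2] 42.7 [ 1.01 -0.15  0.09]
8 [-10.5   0.3] 42.6 [ 1.66 -0.31 -0.08]
9 [-20.1   0.4] 42.3 [ 3.36 -0.69 -0.27]
11.2667
```

Contact came where predicted, at step 8. The moment suggests it's touching at the -y corner, so I'll turn the block slightly clockwise until the contact moment balances.

```bash
cat > e.py <<'E'
from h import *
pi=np.pi
cy=-1.7435; u=np.array([np.cos(cy),np.sin(cy)]); p=np.array([.5475,-.1225])-.135*u+u*.018
for i in range(1,11):
    robot.move_l([*p,.046],[pi,0,cy+pi-.004*i],vel=.03); robot.wait(.1); s=robot.get_state(); f=np.array(s["ft_force"])[:2]
    print(i,np.round([f@u,f@[-u[1],u[0]]],1),np.round(s["moment"],2),np.round(s["tool_rot"],4)[2])
    if s["moment"][2]>.1: break
print(s["clock"],s["tcp_pos"])
E
python3 e.py
```

```text
1 [-19.2   3.1] [ 3.17 -0.97  0.02] 1.397
2 [-18.6   4.3] [ 3.17 -1.28  0.3 ] 1.3934
11.9667 [ 0.56960578 -0.00392621  0.04675511]
```

View pics/w2.png

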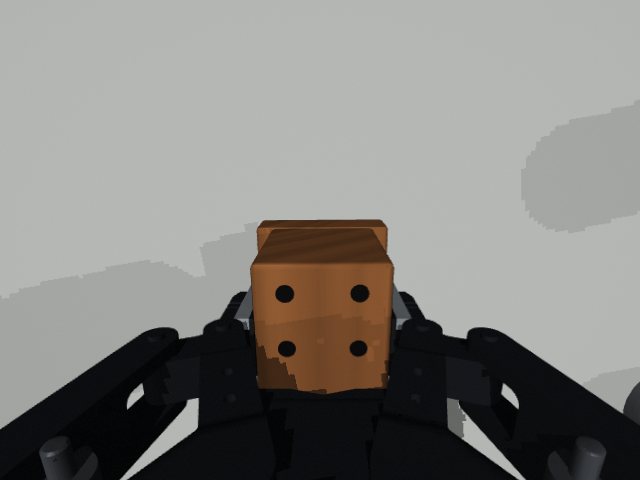

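The view shows the block squarely between the pads. I'll set the balanced yaw, release, back off, and look at the fit.

```bash
cat > f.py <<'E'
from h import *
from b import wT
pi=np.pi
cy=-1.7435; u=np.array([np.cos(cy),np.sin(cy)]); p=np.array([.5475,-.1225])-.135*u+u*.017
robot.move_l([*p,.046],[pi,0,cy+pi-.0048],vel=.03); robot.wait(.1); s=robot.get_state(); print(s["ft_force"],s["moment"])
robot.open(); robot.move_l([*p,.15],vel=.2)
robot.goto([.50,-.08,.33],[pi,0,-.2]); robot.wait(.2)
T=wT(); np.save("w3.npy",T); im=robot.capture("wrist"); save(im,"w3.png")
for t,z in dict(block=0,crank_hub=.131,knob_top=.175,clamp=0).items():
    for r in robot.pinpoint("wrist",t)[:2]: print(t,round(r["score"],2),np.round(r["point"]),np.round(ray_z("wrist",r["point"],z,T),4)[:2])
c=np.array([.5475,-.1225]);px=proj("wrist",[*c,.1],T)[0]; print(px,robot.get_state()["clock"])
x0,y0=int(px[0])-190,int(px[1])-90; x0=max(x0,0);y0=max(y0,0); print("crop",x0,y0)
save(cv2.resize(im[y0:y0+200,x0:x0+320],None,fx=2.5,fy=2.5,interpolation=cv2.INTER_CUBIC),"w3c.png")
E
python3 f.py
```

```text
[ 5.0060111  14.25431493  4.04479329] [ 2.38451295 -0.95412052  0.20079251]
block 0.79 [255. 155.] [ 0.5683 -0.0057]
block 0.59 [ 55. 277.] [0.4628 0.3178]
crank_hub 0.59 [354. 157.] [ 0.5471 -0.1174]
knob_top 0.89 [425. 161.] [ 0.5353 -0.1683]
clamp 0.83 [347. 156.] [ 0.5434 -0.12  ]
[355.95854763 154.53622332] 15.2
crop 165 64
```

View pics/w3c.png

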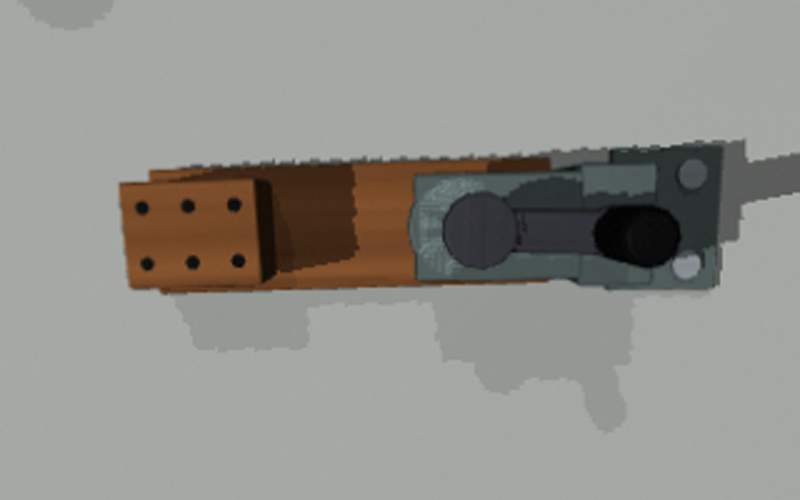

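The crop shows the plank under the arm, with its end at the column at about x=549. It projects a little past the arm on both sides and looks straight. I'll check that with numbers.

```bash
cat > g.py <<'E'
from h import *
from scipy.optimize import least_squares
T=np.load("w3.npy")
def fit(obj,px,x0):
    obj=np.array(obj)/1000; px=np.array(px)/2.5+[165,64]
    def tr(p):
        c,s=np.cos(p[2]),np.sin(p[2]); return np.c_[p[0]+c*obj[:,0]-s*obj[:,1],p[1]+s*obj[:,0]+c*obj[:,1],obj[:,2]]
    r=least_squares(lambda p:(proj("wrist",tr(p),T)-px).ravel(),x0,x_scale=[.01,.01,.1],loss="soft_l1")
    print(np.round(r.x,4),np.degrees(r.x[2]).round(2),"\n",np.round(proj("wrist",tr(r.x),T)-px,1).tolist())
    return r.x
b=fit([[-30,23,68],[30,23,68],[30,-23,68],[-30,-23,68],[165,30,18],[165,-30,18],[-30,30,18]],
 [(120,183),(254,178),(262,284),(130,288),(549,158),(549,282),(150,170)],[.568,-.005,-1.745])
c=fit([[-26,22,86],[-26,-22,86],[0,0,131],[45,25,86],[45,-25,86]],
 [(414,175),(417,280),(481,230),(582,167),(580,287)],[.547,-.12,-1.745])
d=b[:2]-c[:2]; R=np.array([[np.cos(c[2]),np.sin(c[2])],[-np.sin(c[2]),np.cos(c[2])]]); print("rel",R@d*1000,np.degrees(b[2]-c[2]))
for n,p,z in(("hub",(481,230),.131),("knob",(640,236),.175)): print(n,ray_z("wrist",np.array(p)/2.5+[165,64],z,T))
E
python3 g.py
```

```text
[ 0.5674 -0.0029 -1.7424] -99.83 
 [[-1.4, -0.4], [0.9, -0.3], [0.4, 0.7], [-0.9, 0.8], [1.3, -0.4], [0.5, 0.4], [-1.2, -0.3]]
[ 0.5466 -0.1221 -1.7603] -100.86 
 [[-1.5, -0.9], [-2.5, 0.9], [1.5, 0.6], [1.3, -1.3], [0.0, 0.4]]
rel [-120.95373791   -2.03135187] 1.0256202955519584
hub [ 0.5473738  -0.12084121  0.131     ]
knob [ 0.53804205 -0.16542992  0.175     ]
```

The fit puts the block within noise of home: 1 mm along, about 2 mm sideways and about 1° in yaw. The contact moment says it's flush. Next, the crank: I'll take it through the part that must run free and log the effort.

```bash
cat > k.py <<'E'
from h import *
import json,os
pi=np.pi; cy=-1.746; C=np.array([.5470,-.1218]); R=.05; YAW=cy+pi; Z0=.158
def rt(th):
    a=cy-th; return np.array([np.cos(a),np.sin(a)]),np.array([np.sin(a),-np.cos(a)])
def run(th,off,end,step,stop,vel=.04,base=None):
    while th<end-1e-6:
        th=min(th+step,end); r,t=rt(th)
        robot.move_l([*(C+off+R*r),Z0-.006*th],[pi,0,YAW],vel=vel); 
        robot.wait(.05); S=[]
        for _ in range(3): robot.wait(.02); S.append(robot.get_state())
        f=np.mean([s["ft_force"] for s in S],0); s=S[-1]
        ft,fr=-f[:2]@t,f[:2]@r
        d=np.array(s["tcp_pos"])[:2]-C-off; act=cy-np.arctan2(d[1],d[0]); act=(act+pi/2)%(2*pi)-pi/2
        print(f"{th:.2f} act {act:.3f} eff {ft:.1f} rad {fr:.1f} fz {f[2]:.1f} mz {s['moment'][2]:.2f} w {s['width']*1e3:.1f} t {s['clock']:.1f}")
        off=off+r*np.clip(fr*.00006,-.0006,.0006)
        json.dump([th,list(off)],open("k.json","w"))
        if ft>stop or np.linalg.norm(f)>50: print("STOP"); break
    return th,off
E
cat > k1.py <<'E'
from k import *
p=[.538,-.1695]
robot.goto([*p,.24],[pi,0,YAW]); robot.wait(.2); print(robot.get_state()["ft_force"])
robot.move_l([*p,Z0],vel=.1); robot.grab(60); robot.wait(.1)
s=robot.get_state(); print(s["width"],s["grasp_force"],np.round(s["ft_force"],1),s["tcp_pos"],s["clock"])
off=np.array(p)-C-R*rt(0)[0]; off=rt(0)[0]*(off@rt(0)[0]); print(off)
run(0,off,1.1,.1,14)
E
python3 k1.py
```

```text
[-0.08617507 -0.4902406   0.20272923]
0.018297339545003875 58.58562036417425 [ 1.  -0.5  3.4] [ 0.53835239 -0.16961066  0.15830846] 18.6167
[0.00025474 0.00143908]
0.10 act 0.082 eff 5.3 rad -0.9 fz 3.3 mz 0.02 w 18.3 t 19.0
0.20 act 0.189 eff 4.3 rad -2.3 fz 5.9 mz 0.01 w 18.5 t 19.4
0.30 act 0.292 eff 3.8 rad -2.5 fz 6.2 mz -0.03 w 18.3 t 19.7
0.40 act 0.391 eff 2.8 rad -3.2 fz 6.8 mz 0.05 w 18.8 t 20.1
0.50 act 0.490 eff 3.5 rad -2.8 fz 5.8 mz -0.01 w 18.2 t 20.5
0.60 act 0.589 eff 3.5 rad -2.9 fz 5.7 mz -0.03 w 18.5 t 20.9
0.70 act 0.688 eff 3.9 rad -3.1 fz 6.1 mz -0.01 w 18.4 t 21.2
0.80 act 0.787 eff 3.2 rad -2.7 fz 5.4 mz 0.01 w 18.6 t 21.6
0.90 act 0.886 eff 3.2 rad -3.0 fz 6.0 mz -0.02 w 18.2 t 22.0
1.00 act 0.985 eff 2.9 rad -3.1 fz 6.7 mz 0.01 w 18.7 t 22.4
1.10 act 1.084 eff 2.6 rad -2.3 fz 6.4 mz 0.00 w 18.1 t 22.7
```

```bash
sed -i 's|        robot.wait(.05); S=\[\]|        g=-np.array(robot.get_state()["ft_force"])[:2]@t; S=[]|; s|eff {ft:.1f}|end {g:.1f} eff {ft:.1f}|; s|if ft>stop|if g>stop|' k.py
python3 - <<'E'
from k import *
th,off=json.load(open("k.json")); run(th,np.array(off),2.2,.1,7.5)
E
```

```text
1.20 act 1.184 end 3.2 eff 3.3 rad -2.5 fz 6.3 mz 0.02 w 18.3 t 23.1
1.30 act 1.284 end 3.3 eff 3.2 rad -2.4 fz 7.3 mz 0.01 w 18.7 t 23.4
1.40 act 1.383 end 3.4 eff 2.3 rad -2.4 fz 7.3 mz 0.03 w 18.2 t 23.7
1.50 act 1.483 end 3.4 eff 3.2 rad -2.4 fz 7.6 mz 0.05 w 18.2 t 24.0
1.60 act 1.582 end 2.2 eff 2.9 rad -1.9 fz 7.7 mz 0.03 w 18.3 t 24.4
1.70 act 1.682 end 3.9 eff 3.3 rad -2.5 fz 8.2 mz -0.01 w 18.3 t 24.7
1.80 act 1.782 end 3.0 eff 2.9 rad -1.9 fz 9.0 mz 0.00 w 18.3 t 25.0
1.90 act 1.881 end 2.9 eff 2.6 rad -1.8 fz 8.6 mz -0.01 w 18.5 t 25.3
2.00 act 1.982 end 2.6 eff 2.9 rad -1.8 fz 9.8 mz 0.01 w 18.5 t 25.6
2.10 act 2.082 end 2.0 eff 2.5 rad -2.1 fz 9.9 mz 0.04 w 18.3 t 26.0
2.20 act 2.182 end 2.4 eff 2.5 rad -1.8 fz 10.3 mz -0.04 w 18.5 t 26.3
```

Run:
```python
from k import *
th,off=json.load(open("k.json")); run(th,np.array(off),4.4,.1,5.2)
```

```text
2.30 act 2.281 end 3.1 eff 2.3 rad -1.8 fz 11.3 mz -0.00 w 18.4 t 26.6
2.40 act 2.382 end 3.0 eff 2.4 rad -2.0 fz 10.9 mz 0.01 w 18.4 t 26.9
2.50 act 2.482 end 2.5 eff 2.3 rad -1.8 fz 11.1 mz 0.00 w 18.3 t 27.3
2.60 act 2.582 end 2.5 eff 2.3 rad -1.5 fz 11.5 mz 0.01 w 18.3 t 27.6
2.70 act 2.682 end 2.5 eff 2.4 rad -1.6 fz 11.8 mz -0.07 w 18.9 t 27.9
2.80 act 2.782 end 1.6 eff 2.4 rad -0.9 fz 12.7 mz 0.00 w 18.2 t 28.2
2.90 act 2.879 end 3.2 eff 3.2 rad -1.2 fz 13.3 mz -0.03 w 18.3 t 28.6
3.00 act 2.977 end 2.9 eff 3.8 rad -0.5 fz 14.0 mz -0.00 w 18.3 t 28.9
3.10 act 3.074 end 3.8 eff 4.0 rad -0.1 fz 15.5 mz -0.03 w 18.4 t 29.2
3.20 act 3.171 end 5.4 eff 5.4 rad -1.4 fz 15.7 mz 0.02 w 18.6 t 29.6
STOP
```

Contact shows at a crank value of about 2.8: the effort rises from 2.4 N, and so does the lag. Now fine steps up to about +4.5 N.

Run:
```python
from k import *
th,off=json.load(open("k.json")); run(th,np.array(off),3.36,.04,7.2)
```

```text
3.24 act 3.204 end 7.3 eff 6.8 rad -0.9 fz 17.9 mz 0.01 w 18.7 t 29.9
STOP
```

Run:
```python
from k import *
th,off=json.load(open("k.json"))
def avg():
    r,t=rt(th); F=[]
    for _ in range(12): robot.wait(.04); F.append(robot.get_state()["ft_force"])
    F=np.array(F); e=-F[:,:2]@t; print("avg",e.mean().round(2),e.std().round(2))
avg(); th,off=run(th,np.array(off),th+.04,.04,99); avg()
```

```text
avg 6.64 0.52
3.28 act 3.242 end 8.1 eff 7.2 rad -0.6 fz 18.6 mz -0.04 w 18.3 t 30.6
avg 7.55 0.5
```

The effort is about 5 N over free running (36–43 N) and the angle past contact implies 26–40 N, so it's within the window. I'll release and check.

Run:
```python
from k import *
from b import wT
p=robot.get_state()["tcp_pos"]
robot.open(); robot.wait(.1); print(np.round(robot.get_state()["ft_force"],1))
robot.move_l([p[0],p[1],.27],vel=.15)
robot.goto([.48,-.06,.33],[pi,0,-.2]); robot.wait(.2)
T=wT(); im=robot.capture("wrist"); save(im,"w4.png")
for t in ("knob_top","crank_hub"):
    for r in robot.pinpoint("wrist",t)[:1]:
        print(t,r,ray_z("wrist",r["point"],(.175 if t[0]=="k" else .131)-.006*3.24,T))
print("expect",C+R*rt(3.24)[0],robot.get_state()["clock"])
px=proj("wrist",[*C,.1],T)[0]; x0,y0=max(int(px[0])-190,0),max(int(px[1])-100,0)
save(cv2.resize(im[y0:y0+200,x0:x0+320],None,fx=2.5,fy=2.5,interpolation=cv2.INTER_CUBIC),"w4c.png")
im=robot.capture("side"); save(im,"side1.png")
```

```text
[ 0.3 -0.5 -0.2]
knob_top {'point': [320.1, 123.5], 'score': 0.74} [ 0.56035111 -0.07355365  0.15556   ]
crank_hub {'point': [372.2, 129.2], 'score': 0.72} [ 0.54814645 -0.12091343  0.11156   ]
expect [ 0.56051049 -0.07365993] 34.6917
```

View pics/w4c.png

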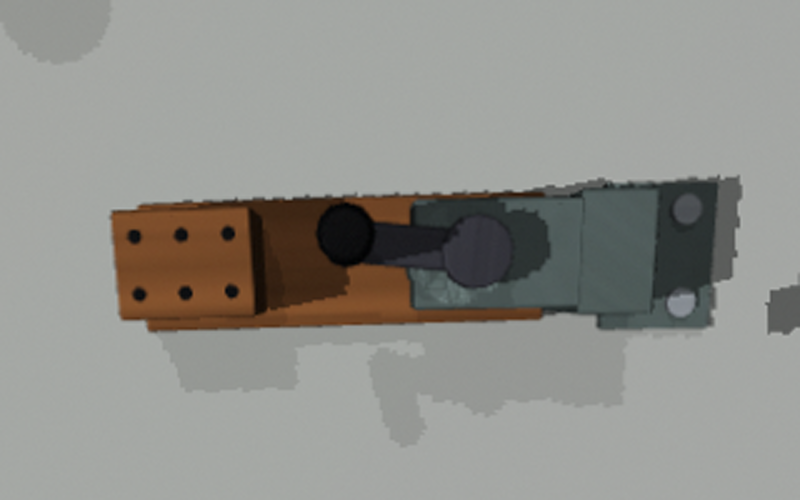

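The crank stayed where I left it: the knob is at crop (345,235), within 1 mm of where it should be. The plank is straight under the clamp and against the column, and the robot is clear of everything, so I'm handing in.

```bash
python3 -c "
from plant import robot
print(robot.finish_job())"
```

```text
the job is handed in; nothing more can be done
None
```

The job is handed in: the plank is under the clamp, end against the column and straight to within about 1°. The crank is snugged about 5 N above free running (estimated pad force 26–43 N) and released. Nothing else on the shelf was touched, and the last reading before hand-in was about 35 s of the 72 s limit.

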